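# Shift the sample mixer into speed three

## Robot

A 6-joint arm with a two-finger parallel gripper is mounted at the origin on a cart in front of the work surface, level with it; the furniture and walls round the work are solid. World frame = base frame: x ahead of the robot, y to its left, z up, the work surface at z = 0. Lengths are in m, angles in rad, forces in N, time in s.
With the tool pointing down it reaches from about 0.35 to 0.85 m from the base axis. Payload 8.1 kg.
Tool frame: the origin (TCP) lies on the centre line of the jaws, within the pads' length; the fingertips stand 8 mm ahead of it and the grasp point (between the pads) lies 11 mm behind it; z points along the fingers, y is the direction in which the jaws open and shut (so a half turn about z gives the same grasp; the last joint's range is limited). The gripper opens to 93 mm and grips with 3 to 60 N. Pads are 15 mm wide; open, the fingers measure 128 mm over their backs; the gripper's body (75 mm by 188 mm) begins 65 mm behind the grasp point.
Start: joints at [-1.303, 0.13, 1.488, -0, 1.523, -0.085], TCP at [0.207, -0.563, 0.227] pointing down, gripper open.
Joint ranges: [-2.96, 2.96], [-0.89, 2.26], [0.02, 2.5], [-1.34, 4.48], [0, 2.73], [-2.66, 2.66]. Speed limits (rad/s): [2.39, 2.39, 2.79, 3.14, 3.14, 3.14].

## Interface

Orientations are given as a unit quaternion [x, y, z, w].
In Python, from rig import env gives the robot as it stands.
- The arm moves only by the shell command python3 -m jog 'ROWS' [FORCE]. ROWS is JSON, a list that holds one entry, the list of rows, each a list of 7 numbers: the shift along the tool's x, y, z in cm, then the turn, a rotation vector about the tool's x, y, z in degrees, then the opening, from 0 (shut) to 1 (fully open). In form: [[[x, y, z, rx, ry, rz, fingers], ...]]. A call has 1 to 10 rows; each row is the pose to reach, as a shift and turn from the pose measured when the call began, along the tool's axes at that moment; what a row does not reach only later rows make up. A row lasts 1/10 s, in which the tool goes at most 50 mm and 8.59 degrees, less where a joint would pass 70% of its speed; a pose out of reach is approached as far as the arm can. A call with a gripper value outside its range is refused whole. The fingers move at their own pace and stop on an object; FORCE is the grip in N (left out, the last holds). Time passes only in rows, so rows that repeat a pose let the fingers close. It gives the time, the measured TCP pose, the force and the opening at its end, in the units of the state.
- env.sense(): the state, without advancing time (a new reading comes with each control period).
- env.read_camera(name): name is "side" or "top"; returns the picture (480x640x3 uint8, blue, green, red); there is no depth.
- env.get_calibration(name): a dict with "intrinsics" (3x3 intrinsics, pixels), "rvec" (rotation vector, rad) and "tvec" (3), from world to camera coordinates, as OpenCV has them. Camera axes: x right, y down, z forward; pixel columns grow to the right and rows downward; lengths in m; the calibration is good to about 2 mm. A picture is of the moment at which its call begins. get_calibration takes no time and is no camera call.
- env.hand_in(): hands the job in, once; it reports no verdict.
Trained networks look in the newest picture that a camera, given by its name, has taken for a name from the list of things; names that differ only in an ending like _2 or _b are one class to them, and where a whole thing is asked for, a point or a joint stands for the part that bears it (a point fixed in the world has none). Each returns a list of dicts, best first, with "p" (0 to 1); they miss things now and then, are a little off and sometimes report something else, mostly with a low value. They report only what shows in the picture. A call takes as long as a camera call.
- env.spot_in(camera, target): "xyz" ([x, y, z] in m, in world coordinates, good to about 4 mm: the middle of the surface that is visible of it).
- env.cut_out(camera, target): "region" (480x640 bool, what is visible of it).
The state is a dict: "t": time; "joints": joint angles; "qd": joint speeds; "tau": joint torques, N m; "eef_pos": TCP position; "tcp_rot": TCP orientation; "ft_force": force on the tool from outside, world axes, zero at the start; "ft_torque": the same for the moment, N m; "finger_gap": finger opening in m.
Only numpy, scipy, OpenCV 4.12 (cv2) and the standard library are available. Lean on these libraries where they do the work, as an engineer would, in place of code of your own. Each camera call takes 0.05 s, during which the arm holds its last target. There are 200 camera calls.

## Task

Set the sample mixer to speed three: with your fingertips push its gear lever out of the slot where it is parked, along the cross slot of the shift gate, and fully home into the slot whose tag carries three studs, then take the hand away. Only push the lever: do not grip it or force it, do not shift it into any of the other tagged slots on the way, and leave the bottles, cups and other loose things where they stand.

Things in the scene. Friction and masses are not known exactly. Their poses are not given: they have to be found in the camera images.
- mixer: white bench mixer, fixed: gear housing 186 (x) x 176 (y) mm with an aluminium shift gate on top, and on its right (-y) a lower deck, y -84 to -184 mm, mat at z 42 mm. Origin: on the worktop under the gate's middle. x: away from the robot at yaw 0 (yaw varies), y: left, z: up. On the housing only the lever is higher than 62 mm
- gate (a point): middle of the gate plate's top (mixer x = y = 0, z = 54 mm). A cross slot runs along y from +50 to -50 mm; three columns cross it at y = +50 (parking, untagged), 0 and -50 mm, each with a slot to +x and one to -x, 40 mm of travel to its stop. Slots 18 mm wide, lever stem 14 mm; the gate's fingers between columns have round ends that guide in a stem up to 8 mm off line
- shift_across (a joint): the lever's place across the gate in m: 0 in the parking column, 0.050 in the middle, 0.100 in the right column; its axis is at mixer y = 0.050 - value. It changes only while the lever is in the cross slot (shift_along within about 3 mm of 0). 1 to 3 N move it; no spring, it stays where it is left
- shift_along (a joint): the lever's place along the columns in m = mixer x of its axis: 0 in the cross slot, +0.040 fully home in a far slot, -0.040 in a near one. Starts in the near slot of the parking column, at -0.040 to -0.018. 1 to 3 N move it; no spring or detent, it stays where it is left
- knob: black square knob of the gear lever, 26 x 26 mm over its sides (faces along the mixer's x and y), from 72 to 123 mm above the worktop, on a 14 mm steel stem with a 22 mm collar at 68 to 71 mm. It stays upright and slides level along the gate. Origin: on the lever's axis at the knob's underside; axes as the mixer's
- tag_one: fixed white plate 28 x 42 x 3 mm flat on the gate plate just beyond the closed end of one slot of the middle or right column (dealt at random), with one round black stud (10 mm wide, 3 mm high) in the middle. Origin: centre of its underside, at mixer x = +-72 mm; the lever's axis is 32 mm from it when fully home in that slot
- tag_two: fixed white plate 28 x 42 x 3 mm flat on the gate plate just beyond the closed end of one slot of the middle or right column (dealt at random), with two round black studs (10 mm wide, 3 mm high) side by side. Origin: centre of its underside, at mixer x = +-72 mm; the lever's axis is 32 mm from it when fully home in that slot
- tag_three: fixed white plate 28 x 42 x 3 mm flat on the gate plate just beyond the closed end of one slot of the middle or right column (dealt at random), with three round black studs (10 mm wide, 3 mm high) in a row across the slot's line. Origin: centre of its underside, at mixer x = +-72 mm; the lever's axis is 32 mm from it when fully home in that slot
- tag_four: fixed white plate 28 x 42 x 3 mm flat on the gate plate just beyond the closed end of one slot of the middle or right column (dealt at random), with four round black studs (10 mm wide, 3 mm high) in a square. Origin: centre of its underside, at mixer x = +-72 mm; the lever's axis is 32 mm from it when fully home in that slot
- cheek_near: flat side of the lever's knob that looks to the mixer's -x (near), 24 mm wide, 40 mm high; origin at its centre, 11.5 mm from the lever's axis (outer surface at 13 mm). Moves with the lever. Squeezing opposite sides counts as gripping
- cheek_far: flat side of the lever's knob that looks to the mixer's +x (far), 24 mm wide, 40 mm high; origin at its centre, 11.5 mm from the lever's axis (outer surface at 13 mm). Moves with the lever. Squeezing opposite sides counts as gripping
- cheek_left: flat side of the lever's knob that looks to the mixer's +y (left), 24 mm wide, 40 mm high; origin at its centre, 11.5 mm from the lever's axis (outer surface at 13 mm). Moves with the lever. Squeezing opposite sides counts as gripping
- cheek_right: flat side of the lever's knob that looks to the mixer's -y (right), 24 mm wide, 40 mm high; origin at its centre, 11.5 mm from the lever's axis (outer surface at 13 mm). Moves with the lever. Squeezing opposite sides counts as gripping
- white_cup: loose clear specimen cup with a white screw cap, 52 x 52 x 64 mm, on the mixing deck; a bystander. Origin: centre of its underside
- dropper: loose white dropper bottle, 27 x 26 x 74 mm, on the mixing deck; a bystander. Origin: centre of its underside
- stain_bottle: loose amber bottle with a black cap, 45 x 45 x 90 mm, on the worktop left of the mixer; a bystander. Origin: centre of its underside
- tumbler: loose steel tumbler, 63 x 63 x 81 mm, on the worktop at the left; a bystander. Origin: centre of its underside
- stamp: loose wooden hand stamp, 24 x 48 x 64 mm, on the worktop at the right; a bystander. Origin: centre of its underside

How it is judged:
By the outcome, as a careful person would: the job done as asked, in the order asked, and still so for the second after the job is handed in, with the robot touching nothing.
It also fails if it takes over 58 s, if anything falls off the work surface, if the arm or the gripper's body presses on something with over 40 N, if the wrist force passes 120 N, or if a joint passes its speed limit or range.

## Working session

There is one attempt and no reset: what is moved stays moved. The work goes in short steps, Python scripts to look and compute and a shell command to move; the robot and the scene stay as the last step left them, time stands still between calls to the robot, and variables do not carry over. Pictures are saved under pics/ and viewed, about 8 in all and at most 12, crops included, and the job is handed in when it is done.

```bash
mkdir -p pics; python3 - <<'E'
from rig import env
import cv2,numpy as np
for c in("top","side"):
    im=env.read_camera(c); cv2.imwrite(f"pics/{c}0.png",im)
    k=env.get_calibration(c); print(c,np.round(k["intrinsics"],1).tolist(),np.round(k["rvec"],4),np.round(k["tvec"],4))
    for t in("gate","knob","tag_one","tag_two","tag_three","tag_four","mixer","white_cup","dropper"):
        try: print(t,[(np.round(d["xyz"],4).tolist(),round(d["p"],2)) for d in env.spot_in(c,t)[:3]])
        except Exception as e: print(t,e)
s=env.sense();print(s["t"],s["eef_pos"],s["tcp_rot"])
E
```

```text
top [[454.2, 0.0, 319.2], [0.0, 454.2, 238.5], [0.0, 0.0, 1.0]] [ 2.2016 -2.1945  0.0372] [-0.1186  0.5172  1.0629]
gate [([0.504, -0.0129, 0.0564], 0.77), ([0.4979, 0.0558, 0.1031], 0.37)]
knob [([0.496, 0.0643, 0.1149], 0.45)]
tag_one [([0.5772, -0.0543, 0.056], 0.51)]
tag_two [([0.4329, -0.0202, 0.055], 0.81), ([0.5036, -0.0138, 0.0518], 0.52)]
tag_three [([0.4397, 0.0241, 0.0566], 0.77)]
tag_four [([0.583, 0.0022, 0.0566], 0.57), ([0.6707, 0.2245, 0.0402], 0.52)]
mixer [([0.5027, -0.014, 0.0539], 0.77), ([0.5024, -0.1233, 0.108], 0.75)]
white_cup [([0.5044, -0.1241, 0.1083], 0.82)]
dropper [([0.4579, -0.1075, 0.0803], 0.65)]
side [[501.9, 0.0, 323.3], [0.0, 501.9, 239.5], [0.0, 0.0, 1.0]] [ 1.9436 -0.8659  0.5243] [-0.447   0.2136  0.9752]
gate [([0.4719, -0.0264, 0.0464], 0.76)]
knob [([0.4955, 0.0564, 0.1038], 0.47)]
tag_one [([0.4886, 0.068, 0.0953], 0.4)]
tag_two [([0.4295, -0.0258, 0.0572], 0.52), ([0.656, 0.1975, 0.0607], 0.51)]
tag_three [([0.4405, 0.0258, 0.0541], 0.65)]
tag_four [([0.471, -0.03, 0.0469], 0.6), ([0.5756, -0.0048, 0.0572], 0.54)]
mixer [([0.4733, -0.0341, 0.0479], 0.74)]
white_cup [([0.4912, -0.1346, 0.0902], 0.95)]
dropper [([0.501, 0.1615, 0.0572], 0.71), ([0.6554, 0.1969, 0.0616], 0.63), ([0.45, -0.1235, 0.075], 0.52)]
1.0 [ 0.20733766 -0.56304194  0.22664718] [ 9.84484083e-01  1.75473904e-01 -1.18263856e-06  1.11112478e-06]
```

```bash
python3 - <<'E'
import cv2
a=cv2.imread("pics/top0.png");cv2.imwrite("pics/topc.png",cv2.resize(a[120:360,160:480],None,fx=2.5,fy=2.5,interpolation=2))
E
```

```text
(no output)
```

View pics/topc.png

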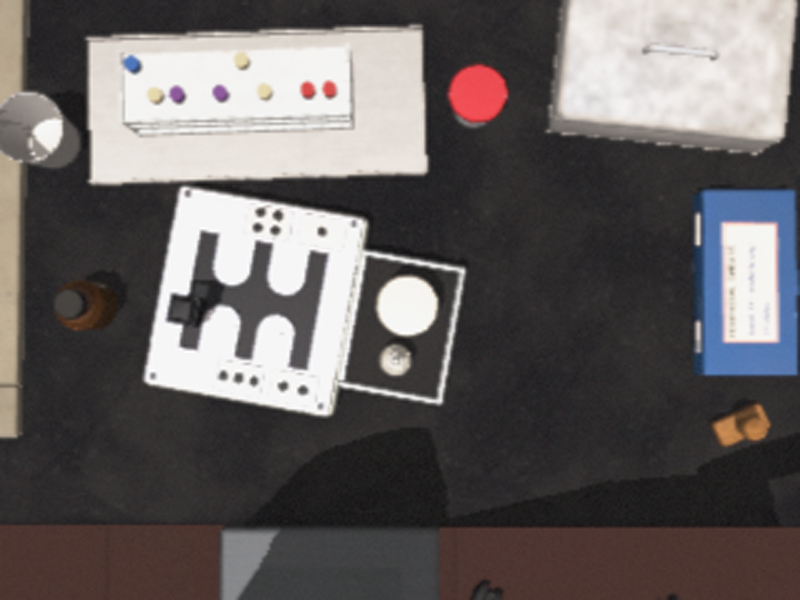

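View pics/side0.png

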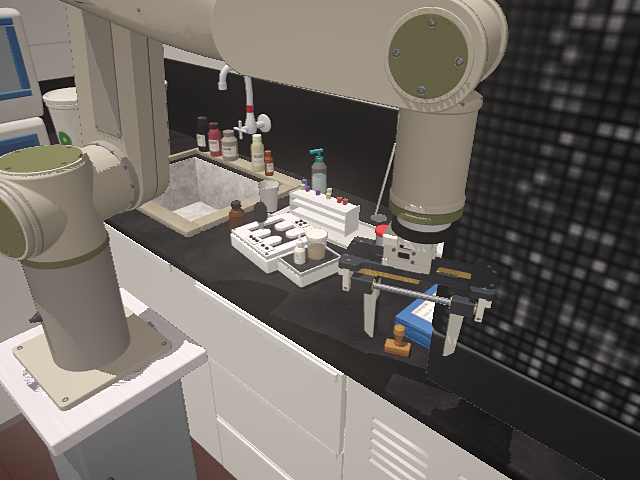

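The top crop shows the four tags. Three studs is the near slot of the middle column (crop 238,378), two is near right (293,386), four is far middle (268,221) and one is far right (321,231). The knob is in the parking column at about (190,305). The side view agrees with the networks. Next I compute the mixer pose.

```bash
cat > h.py <<'E'
from rig import env
import cv2,numpy as np
def ray(c,uv,z):
    k=env.get_calibration(c);R=cv2.Rodrigues(np.array(k["rvec"],float))[0];t=np.array(k["tvec"],float).ravel()
    o=-R.T@t;d=R.T@np.linalg.inv(k["intrinsics"])@np.array([*uv,1.]);return (o+d*(z-o[2])/d[2])[:2]
E
python3 - <<'E'
from h import *
P=np.array([ray("top",(u/2.5+160,v/2.5+120),.054) for u,v in[(180,187),(367,218),(332,415),(147,382)]])
print(P.round(4).tolist(),P.mean(0).round(4))
fx=(P[0]-P[3]+P[1]-P[2])/2;fy=(P[0]-P[1]+P[3]-P[2])/2
print(np.linalg.norm(fx),np.linalg.norm(fy),np.degrees([np.arctan2(fx[1],fx[0]),np.arctan2(-fy[0],fy[1])]))
T=np.array([ray("top",(u/2.5+160,v/2.5+120),.06) for u,v in[(238,378),(293,386),(268,221),(321,231)]])
print(T.round(4).tolist())
yaw=np.arctan2(*(fx[::-1]));R=np.array([[np.cos(yaw),-np.sin(yaw)],[np.sin(yaw),np.cos(yaw)]])
c=P.mean(0)
print("tags in mixer",((T-c)@R).round(4).tolist())
for cam in("top","side"):
    env.read_camera(cam)
    m=env.cut_out(cam,"knob")
    for d in m[:2]:
        v,u=np.where(d["region"]);print(cam,d["p"],u.min(),u.max(),v.min(),v.max(),u.mean(),v.mean())
for q in[(.496,.0643),(.4955,.0564)]: print(((np.array(q)-c)@R).round(4))
E
```

```text
[[0.6147, 0.0817], [0.5868, -0.0888], [0.4083, -0.0579], [0.4374, 0.1096]] [0.5118 0.0112]
0.1803228191645956 0.1714074637199558 [-9.37388888 -9.57300209]
[[0.4415, 0.0264], [0.4345, -0.0231], [0.5832, 0.0005], [0.5742, -0.0475]]
tags in mixer [[-0.0718, 0.0036], [-0.0707, -0.0464], [0.0722, 0.0011], [0.0712, -0.0477]]
top 0.59 228 242 238 249 234.8523489932886 243.71140939597316
top 0.52 268 286 267 281 276.7038626609442 274.2274678111588
[-0.0242  0.0499]
[-0.0234  0.042 ]
```

```bash
python3 - <<'E'
import cv2
a=cv2.imread("pics/top0.png");cv2.imwrite("pics/topk.png",cv2.resize(a[190:290,215:310],None,fx=6,fy=6,interpolation=2))
E
```

```text
(no output)
```

View pics/topk.png

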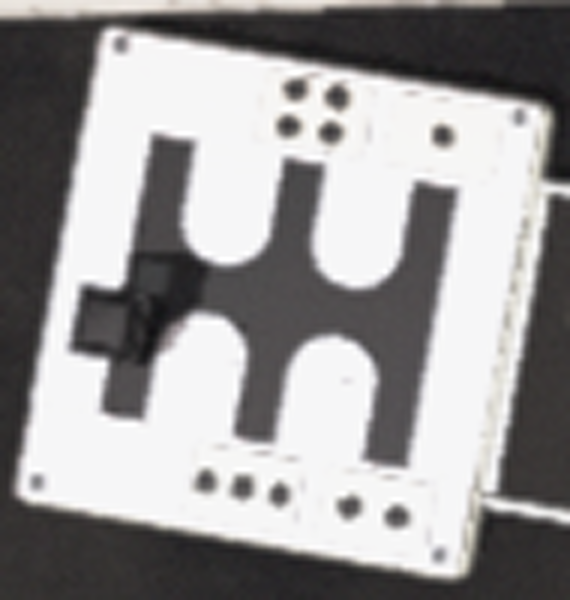

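```bash
cat >> h.py <<'E'
from scipy.spatial.transform import Rotation as Ro
C=np.array([.512,.013]);Y=np.radians(-9.5);ex=np.array([np.cos(Y),np.sin(Y)]);ey=np.array([-ex[1],ex[0]])
def plan(*tg):
    s=env.sense();p=np.array(s["eef_pos"]);R=Ro.from_quat(s["tcp_rot"])
    G=Ro.from_matrix(np.column_stack([[*ex,0],[*-ey,0],[0,0,-1]]))
    q=p[:2]-C;print("t",round(s["t"],2),"mixer",(q@ex*1e3).round(1),(q@ey*1e3).round(1),"z",(p[2]*1e3).round(1),"F mixer",(np.array(s["ft_force"][:2])@np.column_stack([ex,ey])).round(1),round(s["ft_force"][2],1),"gap",round(s["finger_gap"],4))
    for x,y,z in tg:
        w=np.array([*(C+x/1e3*ex+y/1e3*ey),z/1e3])
        print((x,y,z),"cm",(R.inv().apply(w-p)*100).round(2),"rot",np.degrees((R.inv()*G).as_rotvec()).round(1))
E
python3 -c "
from h import *
plan((-63,50,200))"
```

```text
t 1.2 mixer -205.4 -618.4 z 226.6 F mixer [-0.5 -1.1] 0.3 gap 0.0932
(-63, 50, 200) cm [ 45.5  -51.     2.66] rot [ 0.   0.  29.7]
```

```bash
python3 -m jog '[[[3,-3.4,0,0,0,2,0],[6,-6.8,0,0,0,5,0],[9,-10.2,0,0,0,8,0],[12,-13.6,0,0,0,11,0],[15,-17,0,0,0,14,0],[18,-20.4,0,0,0,17,0],[21,-23.8,1,0,0,20,0],[24,-27,1.5,0,0,23,0],[27,-30.5,2,0,0,26,0],[30,-34,2.5,0,0,29.7,0]]]'; python3 -c "
from h import *
plan((-63,50,200))"
```

```text
t: 2.2
eef_pos: [0.3717, -0.1387, 0.2017]
tcp_rot: [0.996, -0.084, 0.001, 0.0]
ft_force: [0.3, -0.3, -0.0]
finger_gap: 0.0176
t 2.2 mixer -113.3 -172.8 z 201.7 F mixer [ 0.4 -0.2] -0.0 gap 0.0176
(-63, 50, 200) cm [  4.98 -22.29   0.17] rot [ 0.  -0.1 -0.1]
```

```bash
python3 -m jog '[[[1,-4,0,0,0,0,0],[2,-8,0,0,0,0,0],[3,-12,0,0,0,0,0],[4,-16,0,0,0,0,0],[5,-20,0,0,0,0,0],[5,-22.3,0.2,0,0,0,0],[5,-22.3,4,0,0,0,0],[5,-22.3,7,0,0,0,0],[5,-22.3,7,0,0,0,0]]]'; python3 - <<'E'
from h import *
plan((-63,50,92))
for c in("top","side"): cv2.imwrite(f"pics/{c}1.png",env.read_camera(c))
a=cv2.imread("pics/top1.png")[190:290,215:310];b=cv2.imread("pics/side1.png")[180:290,200:350]
cv2.imwrite("pics/both1.png",np.hstack([cv2.resize(a,(390,410),interpolation=2),cv2.resize(b,(410,410),interpolation=2)]))
E
```

```text
t: 3.1
eef_pos: [0.4551, 0.0729, 0.1274]
tcp_rot: [0.996, -0.084, -0.003, 0.001]
ft_force: [-0.7, 0.5, -0.3]
finger_gap: 0.0005
t 3.1 mixer -66.0 49.7 z 127.4 F mixer [-0.8  0.4] -0.3 gap 0.0005
(-63, 50, 92) cm [ 0.32 -0.04  3.54] rot [ 0.1  0.4 -0.1]
```

View pics/both1.png

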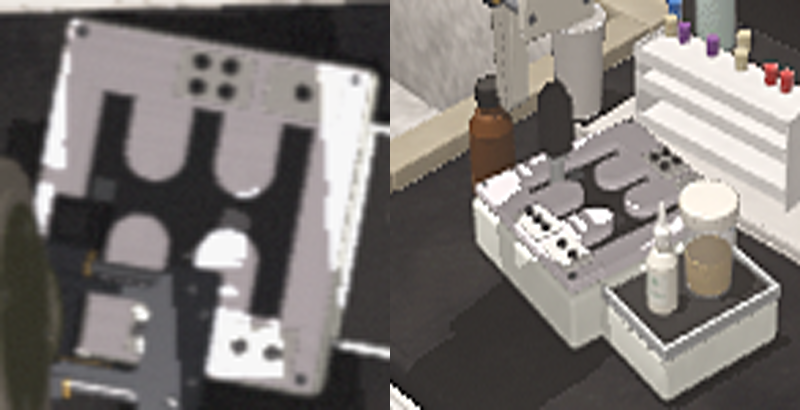

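The left half (top view) shows the gripper just short of the knob, at about (75,225). The right half (side view) shows the fingertips at (515,100), left of the knob at (555,125), with a gap between them. I descend and then push toward +x.

```bash
python3 -m jog '[[[0,0,1.8,0,0.4,0,0],[0,0,3.5,0,0.4,0,0],[0.3,0,3.5,0,0.4,0,0],[0.8,0,3.5,0,0.4,0,0],[1.2,0,3.5,0,0.4,0,0],[1.6,0,3.5,0,0.4,0,0],[2,0,3.5,0,0.4,0,0],[2.3,0,3.5,0,0.4,0,0],[2.3,0,3.5,0,0.4,0,0]]]'; python3 -c "
from h import *
plan((-20.5,50,92))"
```

```text
t: 4.1
eef_pos: [0.4812, 0.0688, 0.0972]
tcp_rot: [0.996, -0.084, 0.004, 0.001]
ft_force: [-0.2, -0.9, 0.0]
finger_gap: 0.0002
t 4.1 mixer -39.6 49.9 z 97.2 F mixer [-0.  -0.9] 0.0 gap 0.0002
(-20.5, 50, 92) cm [ 1.9  -0.02  0.53] rot [ 0.  -0.4 -0.2]
```

```bash
python3 -m jog '[[[0.3,0,0.3,0,0,0,0],[0.6,0,0.5,0,0,0,0],[0.9,0,0.5,0,0,0,0],[1.0,0,0.5,0,0,0,0],[1.0,0,0.5,0,0,0,0]]]'; python3 - <<'E'
from h import *
plan((-20.5,50,92))
a=env.read_camera("top");b=env.read_camera("side")
for c in("top","side"): print([(((np.array(d["xyz"][:2])-C)@np.column_stack([ex,ey])*1e3).round(1),round(d["xyz"][2],3),round(d["p"],2)) for d in env.spot_in(c,"knob")[:2]])
a=a[190:290,215:310];b=b[180:290,200:350]
cv2.imwrite("pics/both2.png",np.hstack([cv2.resize(a,(390,410),interpolation=2),cv2.resize(b,(410,410),interpolation=2)]))
E
```

```text
t: 4.6
eef_pos: [0.491, 0.067, 0.0919]
tcp_rot: [0.996, -0.084, 0.003, 0.001]
ft_force: [-0.6, -0.1, -0.5]
finger_gap: 0.0004
t 4.6 mixer -29.6 49.8 z 91.9 F mixer [-0.6 -0.3] -0.5 gap 0.0004
(-20.5, 50, 92) cm [ 0.91 -0.02  0.  ] rot [ 0.  -0.4 -0.2]
[]
[(array([-3.9, 37.7]), 0.1, 0.7), (array([-34.5, -53.1]), 0.046, 0.21)]
```

View pics/both2.png

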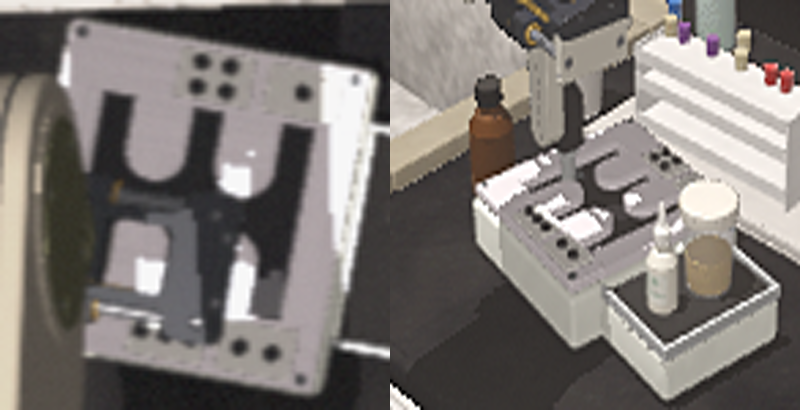

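The knob has moved ahead with the fingers: in the side view it is now at (572,120), touching the finger. I'll quantify this by projecting the stem in the side view.

```bash
cat >> h.py <<'E'
def proj(c,x,y,z):
    k=env.get_calibration(c);w=np.array([*(C+x/1e3*ex+y/1e3*ey),z/1e3])
    return cv2.projectPoints(w[None],np.array(k["rvec"],float),np.array(k["tvec"],float),np.array(k["intrinsics"],float),None)[0].ravel()
def view(name,c,pts,box,f):
    im=env.read_camera(c);x0,y0,x1,y1=box
    im=cv2.resize(im[y0:y1,x0:x1],None,fx=f,fy=f,interpolation=2)
    for i,p in enumerate(pts):
        u=(proj(c,*p)-[x0,y0]+.5)*f;cv2.circle(im,tuple(int(v) for v in u),2,[(0,0,255),(0,255,0),(255,0,0),(0,255,255)][i%4],-1)
    cv2.imwrite(f"pics/{name}.png",im)
E
python3 - <<'E'
from h import *
for x in(-22,-10,-5,0): print(x,proj("side",x,50,55).round(1),proj("side",x,50,72).round(1),proj("side",x,50,123).round(1))
view("s3","side",[(-10,50,54),(0,50,54),(0,0,54),(-40,0,54)],(230,170,320,270),8)
E
```

```text
-22 [260.1 225.9] [259.8 220.1] [258.8 202.3]
-10 [264.  224.6] [263.7 218.8] [262.8 201.1]
-5 [265.6 224.1] [265.3 218.3] [264.5 200.6]
0 [267.2 223.5] [266.9 217.8] [266.1 200.1]
```

View pics/s3.png

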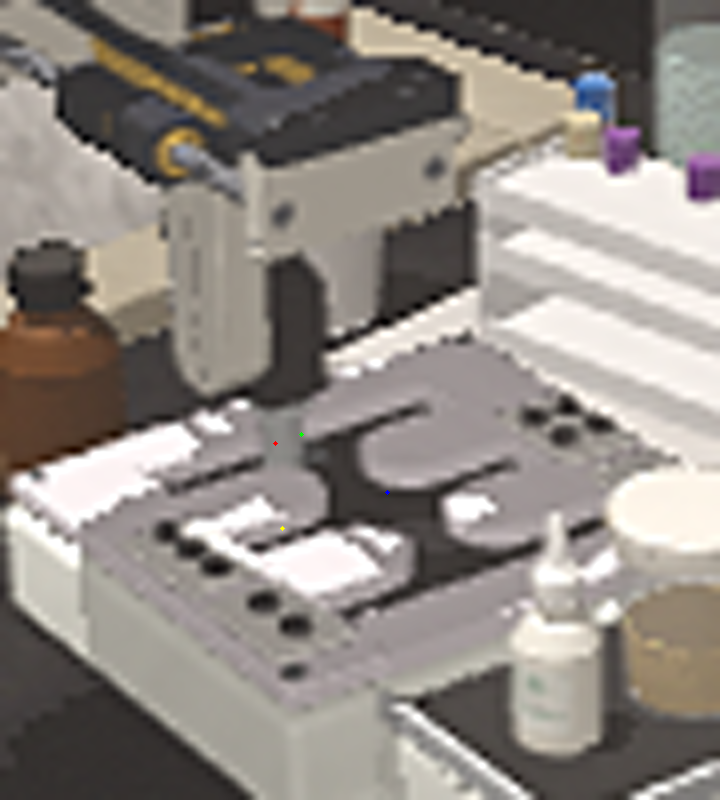

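The stem sits at crop u≈283, between the -10 mm mark (275) and the 0 mm mark (301), so the lever is at about -7 to -9 mm. I push another 8 mm.

```bash
python3 -m jog '[[[0.3,0,0,0,0,0,0],[0.6,0,0,0,0,0,0],[0.8,0,0,0,0,0,0],[0.8,0,0,0,0,0,0]]]'; python3 - <<'E'
from h import *
plan((-60,50,92),(-60,90,92),(-2,90,92))
view("s4","side",[(-10,50,54),(0,50,54),(0,0,54),(-40,0,54)],(230,170,320,270),8)
im=cv2.imread("pics/s4.png");b=im[405:460,240:330].astype(int);print(b.mean(2)[::5,::4].round().astype(int))
E
```

```text
t: 5.25
eef_pos: [0.4994, 0.0657, 0.0924]
tcp_rot: [0.996, -0.084, 0.004, 0.001]
ft_force: [-0.8, 0.2, -1.0]
finger_gap: 0.0008
t 5.25 mixer -21.1 49.9 z 92.4 F mixer [-0.8  0. ] -1.0 gap 0.0008
(-60, 50, 92) cm [-3.89 -0.    0.01] rot [ 0.  -0.4 -0.2]
(-60, 90, 92) cm [-3.9  -4.    0.01] rot [ 0.  -0.4 -0.2]
(-2, 90, 92) cm [ 1.9  -4.02  0.05] rot [ 0.  -0.4 -0.2]
[[151 161 160 156 154 153 153 150 145 140 140 138 129 120 117 121 132 142
  143 142 143 143 143]
 [175 132 136 152 153 152 153 151 146 141 137 136 136 137 138 138 140 139
  134 130 128 134 148]
 [239 191 161 145 145 151 152 152 150 145 137 133 136 141 144 144 142 136
  129 125 123 133 152]
 [255 249 192 141 138 149 152 152 153 149 139 131 130 134 137 139 137 133
  127 125 126 137 156]
 [193 186 163 142 141 147 149 151 154 152 142 133 131 133 136 138 137 134
  128 127 132 148 173]
 [137 139 143 148 149 150 153 155 158 156 147 137 133 133 135 138 138 135
  131 126 124 126 136]
 [144 147 151 155 156 158 160 162 164 160 149 138 133 133 136  85 139 135
  133 123 107  86  69]
 [151 154 157 159 160 162 167 170 173 165 144 127 128 135 137 138 139 136
  135 123 105  79  54]
 [162 165 166 167 168 168 168 165 163 152 127 112 123 138 141 141 140 138
  136 127 112  89  63]
 [169 174 176 177 183 179 166 148 136 124 109 107 124 143 148 146 145 141
  139 130 120 100  69]
 [160 145 144 140 126 109  97  85  75  72  74  89 114 133 129 124 132 139
  143 137 127 105  75]]
```

```bash
python3 -m jog '[[[-0.8,0,0,0,-0.4,0,0],[-1.2,0,-3,0,-0.4,0,0],[-1.2,0,-6,0,-0.4,0,0],[-1.2,0,-6,0,-0.4,0,0],[0.5,-3.7,-6,0,-0.4,0,0],[2.1,-3.7,-6,0,-0.4,0,0],[2.1,-3.7,-6,0,-0.4,0,0],[2.1,-3.7,-3,0,-0.4,0,0],[2.1,-3.7,0,0,-0.4,0,0],[2.1,-3.7,0,0,-0.4,0,0]]]'; python3 - <<'E'
from h import *
plan((0,80.5,92),(0,30.5,92))
E
```

```text
t: 6.3
eef_pos: [0.5217, 0.098, 0.0876]
tcp_rot: [0.996, -0.084, -0.004, 0.001]
ft_force: [-1.9, -0.5, -0.3]
finger_gap: 0.0008
t 6.3 mixer -4.4 85.4 z 87.6 F mixer [-1.8 -0.8] -0.3 gap 0.0008
(0, 80.5, 92) cm [ 0.44  0.49 -0.44] rot [ 0.2  0.5 -0.2]
(0, 30.5, 92) cm [ 0.46  5.49 -0.43] rot [ 0.2  0.5 -0.2]
```

Now push toward −y. I go most of the way first, then check.

```bash
python3 -m jog '[[[0.4,0,-0.4,0,0.5,0,0],[0.4,0.4,-0.4,0,0.5,0,0],[0.4,0.8,-0.4,0,0.5,0,0],[0.4,1.3,-0.4,0,0.5,0,0],[0.4,1.8,-0.4,0,0.5,0,0],[0.4,1.8,-0.4,0,0.5,0,0]]]'; python3 - <<'E'
from h import *
plan((0,80.5,92),(0,30.5,92))
view("s5","side",[(0,50,54),(0,0,54),(-40,0,54)],(230,170,320,270),8)
E
```

```text
t: 6.9
eef_pos: [0.523, 0.0788, 0.0922]
tcp_rot: [0.996, -0.085, 0.001, 0.002]
ft_force: [-0.0, 0.3, 0.5]
finger_gap: 0.0004
t 6.9 mixer 0.0 66.7 z 92.2 F mixer [-0.1  0.3] 0.5 gap 0.0004
(0, 80.5, 92) cm [-0.01 -1.38  0.01] rot [ 0.2 -0.1 -0.2]
(0, 30.5, 92) cm [0.01 3.62 0.03] rot [ 0.2 -0.1 -0.2]
```

View pics/s5.png

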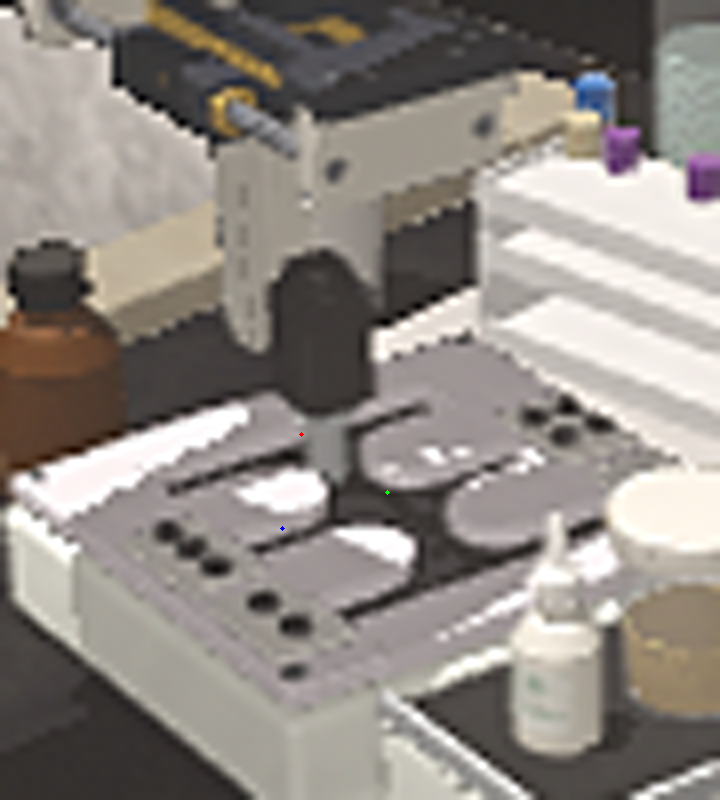

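The lever now moves along the cross slot: the stem is at crop u 327, so y≈35, against 36 expected from the tool pose. I continue to the middle column.

```bash
python3 -m jog '[[[0,0.5,0,0,0,0,0],[0,1,0,0,0,0,0],[0,1.5,0,0,0,0,0],[0,2,0,0,0,0,0],[0,2.5,0,0,0,0,0],[0,3,0,0,0,0,0],[0,3.3,0,0,0,0,0],[0,3.5,0,0,0,0,0],[0,3.5,0,0,0,0,0]]]'; python3 - <<'E'
from h import *
plan((0,31,92),(28,31,92),(28,0,92))
view("s6","side",[(0,50,54),(0,0,54),(-40,0,54)],(230,170,320,270),8)
E
```

```text
t: 7.85
eef_pos: [0.5169, 0.0441, 0.092]
tcp_rot: [0.996, -0.085, 0.0, 0.002]
ft_force: [-0.4, 0.6, 0.1]
finger_gap: 0.0005
t 7.85 mixer -0.3 31.5 z 92.0 F mixer [-0.5  0.6] 0.1 gap 0.0005
(0, 31, 92) cm [ 0.03  0.05 -0.  ] rot [ 0.2 -0.1 -0.2]
(28, 31, 92) cm [2.83 0.04 0.  ] rot [ 0.2 -0.1 -0.2]
(28, 0, 92) cm [2.84 3.14 0.01] rot [ 0.2 -0.1 -0.2]
```

View pics/s6.png

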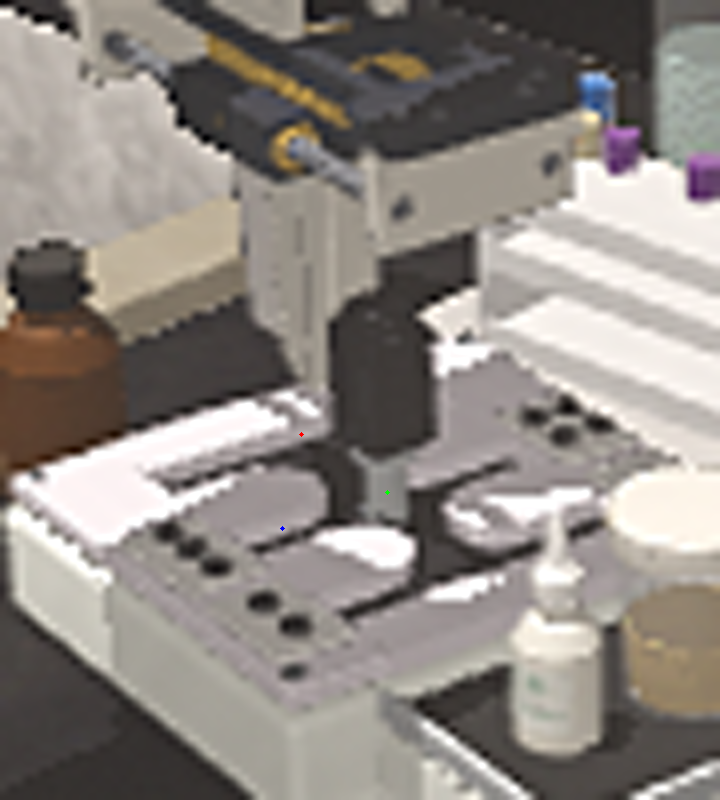

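The stem sits on the middle-column mark at (387,490). I move the fingers to the far side and push into the near slot.

```bash
python3 -m jog '[[[0,-0.8,0,0,0,0,0],[0,-1,-3,0,0,0,0],[0,-1,-6,0,0,0,0],[0,-1,-6,0,0,0,0],[2,2,-6,0,0,0,0],[3,3.1,-6,0,0,0,0],[3,3.1,-6,0,0,0,0],[3,3.1,-3,0,0,0,0],[3,3.1,-0.2,0,0,0,0],[3,3.1,0,0,0,0,0]]]'; python3 - <<'E'
from h import *
plan((20.5,0,92),(-10,0,92))
E
```

```text
t: 8.9
eef_pos: [0.5376, 0.0097, 0.0875]
tcp_rot: [0.996, -0.085, -0.003, 0.002]
ft_force: [-0.0, 0.1, -0.0]
finger_gap: 0.0007
t 8.9 mixer 25.8 1.0 z 87.5 F mixer [-0.   0.1] -0.0 gap 0.0007
(20.5, 0, 92) cm [-0.54  0.1  -0.44] rot [ 0.2  0.4 -0.2]
(-10, 0, 92) cm [-3.59  0.11 -0.42] rot [ 0.2  0.4 -0.2]
```

```bash
python3 -m jog '[[[0,0.1,-0.4,0,0.4,0,0],[-0.4,0.1,-0.4,0,0.4,0,0],[-0.8,0.1,-0.4,0,0.4,0,0],[-1.3,0.1,-0.4,0,0.4,0,0],[-1.8,0.1,-0.4,0,0.4,0,0],[-2.3,0.1,-0.4,0,0.4,0,0],[-2.8,0.1,-0.4,0,0.4,0,0],[-3.3,0.1,-0.4,0,0.4,0,0],[-3.6,0.1,-0.4,0,0.4,0,0]]]'; python3 - <<'E'
from h import *
plan((-19.5,0,92))
E
python3 -m jog '[[[-0.3,0,0,0,0,0,0],[-0.6,0,0,0,0,0,0]]]'; python3 - <<'E'
from h import *
plan((-19.5,0,92))
view("s7","side",[(0,0,54),(-40,0,54)],(230,170,320,270),8)
E
```

```text
t: 9.8
eef_pos: [0.5015, 0.0148, 0.0917]
tcp_rot: [0.996, -0.085, -0.0, 0.002]
ft_force: [1.6, 0.4, 1.1]
finger_gap: 0.0005
t 9.8 mixer -10.7 0.1 z 91.7 F mixer [1.5 0.7] 1.1 gap 0.0005
(-19.5, 0, 92) cm [-0.88  0.01 -0.03] rot [ 0.2 -0.  -0.2]
t: 10.0
eef_pos: [0.4953, 0.016, 0.0917]
tcp_rot: [0.996, -0.085, -0.0, 0.002]
ft_force: [1.2, 0.1, 0.2]
finger_gap: 0.0004
t 10.0 mixer -17.0 0.2 z 91.7 F mixer [1.1 0.3] 0.2 gap 0.0004
(-19.5, 0, 92) cm [-0.25  0.02 -0.03] rot [ 0.2  0.  -0.2]
```

View pics/s7.png

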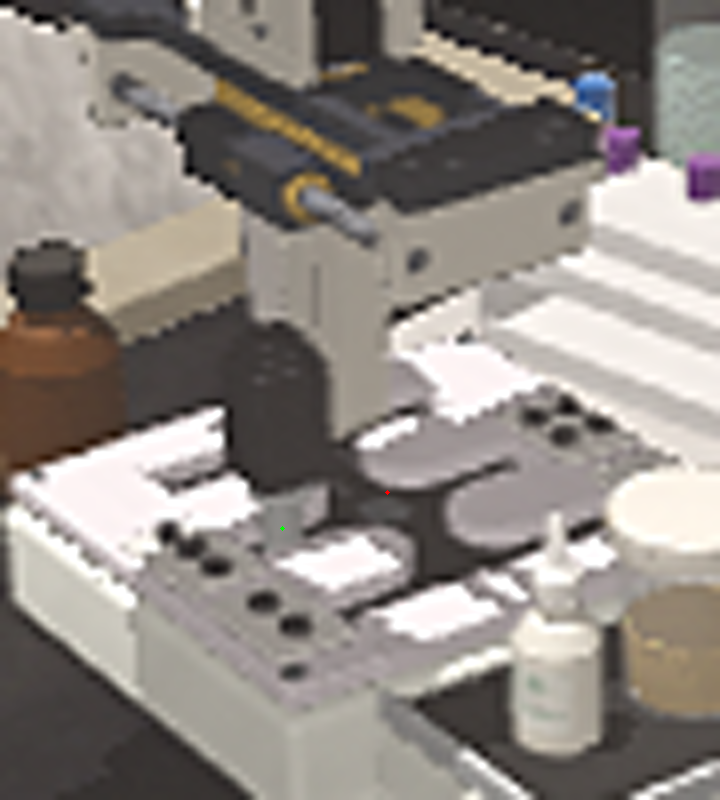

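The lever is in the three-stud slot, about 2–3 mm short of home. I creep in until the stop's force shows.

```bash
python3 -m jog '[[[-0.1,0,0,0,0,0,0],[-0.2,0,0,0,0,0,0],[-0.2,0,0,0,0,0,0]]]'; python3 -c "
from h import *
plan()"; python3 -m jog '[[[-0.1,0,0,0,0,0,0],[-0.1,0,0,0,0,0,0]]]'; python3 -c "
from h import *
plan()"
```

```text
t: 10.35
eef_pos: [0.4939, 0.0161, 0.0916]
tcp_rot: [0.996, -0.085, 0.001, 0.002]
ft_force: [7.7, -0.7, -4.9]
finger_gap: 0.0006
t 10.35 mixer -18.4 0.1 z 91.6 F mixer [7.7 0.6] -4.9 gap 0.0006
t: 10.55
eef_pos: [0.4939, 0.0161, 0.0916]
tcp_rot: [0.996, -0.085, 0.002, 0.002]
ft_force: [6.9, -0.7, -4.4]
finger_gap: 0.0003
t 10.55 mixer -18.4 0.1 z 91.6 F mixer [7.  0.4] -4.4 gap 0.0003
```

At the stop: about 7 N with no further motion. I back off, raise and clear the view.

```bash
python3 -m jog '[[[0.5,0,0,0,0,0,0],[1,0,0,0,0,0,0],[1.2,0,-3,0,0,0,0],[1.2,0,-7,0,0,0,0],[1.2,0,-11,0,0,0,0],[1.2,4,-12,0,0,0,0],[1.2,9,-12,0,0,0,0],[1.2,14,-12,0,0,0,0],[1.2,19,-12,0,0,0,0],[1.2,24,-12,0,0,0,0]]]'; python3 -m jog '[[[0,4,0,0,0,0,0],[0,8,0,0,0,0,0],[0,8,0,0,0,0,0]]]'; python3 - <<'E'
from h import *
plan()
view("t8","top",[(-40,0,123)],(190,180,340,300),5)
for c in("top","side"):
  env.read_camera(c)
  print([(((np.array(d["xyz"][:2])-C)@np.column_stack([ex,ey])*1e3).round(1),round(d["xyz"][2],3),round(d["p"],2)) for d in env.spot_in(c,"knob")[:2]])
  for t in("white_cup","dropper"): print(t,[(np.round(d["xyz"],3).tolist(),round(d["p"],2)) for d in env.spot_in(c,t)[:1]])
E
```

```text
t: 11.55
eef_pos: [0.464, -0.2238, 0.2126]
tcp_rot: [0.996, -0.085, 0.002, 0.002]
ft_force: [1.3, -0.1, -1.2]
finger_gap: 0.0004
t: 11.85
eef_pos: [0.4489, -0.3069, 0.2124]
tcp_rot: [0.996, -0.087, 0.001, 0.002]
ft_force: [-0.1, 0.5, -0.7]
finger_gap: 0.0006
t 11.85 mixer -9.4 -326.0 z 212.4 F mixer [-0.2  0.4] -0.7 gap 0.0006
[(array([-42.2,  -1.1]), 0.115, 0.49)]
white_cup [([0.506, -0.123, 0.108], 0.58)]
dropper []
[(array([-43.9,  -6.9]), 0.104, 0.68)]
white_cup []
dropper [([0.448, -0.126, 0.074], 0.65)]
```

View pics/t8.png

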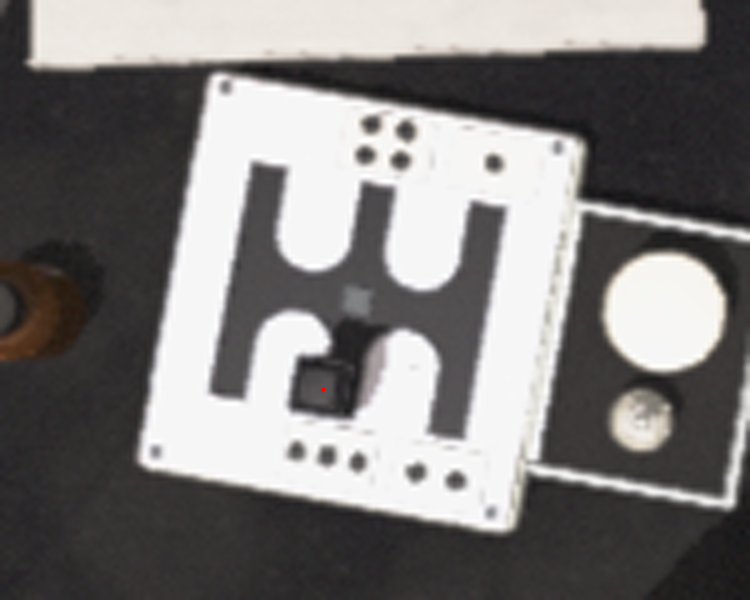

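The knob stands in the middle near slot. The projected home mark at (322,389) falls on its top, and the three studs at (328,456) lie just beyond it. The bottles and cup are where they were, so I hand in.

```bash
python3 -c "
from rig import env
print(env.hand_in())"
```

```text
the job is handed in; nothing more can be done
None
```

The gear lever is home in the three-stud slot, which is the near slot of the middle column, and the job is handed in. With the fingers closed, I pushed the lever out of parking, along the cross slot to the middle column, and into that slot until it met the stop. I then moved the hand clear to the right; the clock stood at about 12 s of the 58 s allowed.

- **Home position:** the last push met the stop at about 7 N with no further motion. In the final top view the knob sits on the projected home position.
- **Network readings:** the top camera put the knob at mixer (-42, -1) mm and the side camera at (-44, -7) mm, against (-40, 0) expected. The side view also read y about 8 mm low before I moved anything, so I put that down to seeing only part of the knob.
- **Loose things:** the amber bottle, cup and dropper look unmoved in the last picture. In the final check the networks missed the dropper in the top view and the cup in the side view, but each was found by the other camera. I did not re-check the tumbler or the stamp; the hand stayed above z 0.2 m, well clear of their height, on the way in and out.

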